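# Fetch the pencil from behind the screw box and sanding block

## Task

The carpenter's pencil has ended up in the caddy behind the box of screws and the sanding block. Move the box and the block out of the way, both onto the black rubber mat, and then lay the pencil flat and lengthwise in the wooden tray. When the pencil is in the tray, put the box and the block back in the caddy, upright and each exactly where it stood at the start and lying as it did, without ever tipping the box over.

Things in the scene. Friction and masses are not known exactly. Their poses are not given: they have to be found in the camera images.
- screw_box: red cardboard box of wood screws, 62 x 105 x 60 mm (x, y, z), about 0.5 kg, closed and rigid. Origin at the centre of its underside, z up. It stands on the caddy's base with its long side (y) along the caddy's fence. Grasp it across its 62 mm width (x).
- sanding_block: cork-brown sanding block, 60 x 104 x 34 mm (x, y, z), about 0.12 kg. Origin at the centre of its underside, z up. It lies on the caddy's base, long side (y) along the fence, in line with the screw box and about 14 mm from it; which of the two is on the left varies. Grasp it across its 60 mm width (x).
- pencil: flat red carpenter's pencil, 15 mm wide (x), 168 mm long (y), 8 mm high, about 20 g. Origin at the middle of its length and width on its underside, z up. It lies on the caddy's base along the fence, 1 to 8 mm behind the screw box and sanding block and about 27 mm before the fence: no finger gets between it and them until both are gone. Grasp it across its width (x).
- caddy: low plywood caddy, fixed. Origin on the bench top, x towards its fence, y along it, z up. Base 6 mm thick, x = -52 to +83, y = -135 to +187 mm; fence 45 mm high, inner face at x = +65 mm; cheeks 30 mm high, inner faces at y = -125 and +125 mm, from x = -20 mm to the fence; front open. In the end bay beyond y = +135 mm stands a yellow tape measure, 70 mm high, fixed, not part of the job.
- mat: black ribbed rubber mat on the bench, left or right in front of the caddy, 80 x 225 x 3 mm (x, y, z), fixed. Origin at its centre on the bench top, y along its length. Box and block fit on it end to end, centres about 58 mm either side of the mat's centre along y. A marker pen beside it (at about x = -76 mm, fixed) is not part of the job.
- tray: shallow wooden pencil tray, 76 x 206 x 12 mm outside (x, y, z), walls and floor about 4 mm thick, open at the top, fixed. Origin at the centre of its underside, y along its length. On the other side in front of the caddy from the mat. A steel nail punch (fixed, not part of the job) lies beside it at about x = -66 mm.

How it is judged (in metres and radians):
On the way, in this order (a step that is already met when the one before it is completed fails the run):
1. the screw box and the sanding block both rest on the rubber mat, let go (x of screw_box in the frame of mat between -0.04 and 0.04 m and y of screw_box in the frame of mat between -0.1125 and 0.1125 m and z of screw_box in the frame of mat between -0.002 and 0.012 m and contact force between the fingers and screw_box below 0.3 N and x of sanding_block in the frame of mat between -0.04 and 0.04 m and y of sanding_block in the frame of mat between -0.1125 and 0.1125 m and z of sanding_block in the frame of mat between -0.002 and 0.012 m and contact force between the fingers and sanding_block below 0.3 N), for 0.2 s.
2. the pencil lies in the tray, let go, while the box and the block are still on the mat (all of step 1 and x of pencil in the frame of tray between -0.03 and 0.03 m and y of pencil in the frame of tray between -0.022 and 0.022 m and z of pencil in the frame of tray between -0.002 and 0.01 m and angle between the y axis of pencil and the y axis of tray, either way round below 0.4 rad and contact force between the fingers and pencil below 0.3 N), for 0.2 s.
At the end, for the whole second after the job is handed in: Pencil flat in the tray, lengthwise (0.4 rad), its centre within 30 mm across and 22 mm along of the tray's centre; screw box and sanding block each within 15 mm of where they stood at the start, upright, long side along the fence (0.2 rad); all released and at rest (x of pencil in the frame of tray between -0.03 and 0.03 m and y of pencil in the frame of tray between -0.022 and 0.022 m and z of pencil in the frame of tray between -0.002 and 0.01 m and angle between the y axis of pencil and the y axis of tray, either way round below 0.4 rad and contact force between the fingers and pencil below 0.3 N and linear speed of each of pencil, screw_box, sanding_block below 0.02 m/s and distance of each of screw_box, sanding_block from where it was at the start of the episode below 0.015 m and angle between each of screw_box, sanding_block's own z axis and vertical below 0.1 rad and angle between the y axis of each of screw_box, sanding_block and the y axis of caddy, either way round below 0.2 rad and contact force between the fingers and screw_box below 0.3 N and contact force between the fingers and sanding_block below 0.3 N); the robot touches nothing.
It fails at once if the screw box is tipped over (more than about 35 degrees) (angle between screw_box's own z axis and vertical above 0.6 rad).
It also fails if it takes over 112 s, if anything falls off the work surface, if the arm or the gripper's body presses on something with over 40 N, if the wrist force passes 120 N, or if a joint passes its speed limit or range.

## Robot

A 6-joint arm with a two-finger parallel gripper is mounted at the origin on the work surface; the furniture and walls round the work are solid. World frame = base frame: x ahead of the robot, y to its left, z up, the work surface at z = 0. Lengths are in mm, angles in rad, forces in N, time in s.
With the tool pointing down it reaches from about 275 to 1000 mm from the base axis. Payload 8.4 kg.
Tool frame: the origin (TCP) lies on the centre line of the jaws, within the pads' length; the fingertips stand 25 mm ahead of it and the grasp point (between the pads) lies 6 mm ahead of it; z points along the fingers, y is the line along which they close (so a half turn about z gives the same grasp; the last joint's range is limited). The gripper opens to 85 mm and grips with 20 to 120 N. Pads are 22 mm wide; open, the fingers measure 114 mm over their backs; the gripper's body (76 mm by 85 mm) begins 54 mm behind the grasp point. The pads swing forward as they close: fully open they stand 13 mm farther back than shut.
Start: joints at [1.229, 0.353, 1.633, -0, 1.155, -0.002], TCP at [208.31, 589.266, 256.281] pointing down, gripper open.
Joint ranges: [-2.63, 2.63], [-0.92, 2.1], [0.06, 2.66], [-1.3, 4.44], [0, 2.69], [-3.02, 3.02]. Speed limits (rad/s): [2.22, 2.22, 2.79, 3.14, 3.14, 3.14].

## Interface

Orientations are given as [roll, pitch, yaw] about the fixed x, y, z axes, in that order (R = Rz(yaw) Ry(pitch) Rx(roll)).
In Python, from rig import r gives the robot as it stands.
- The arm moves only by the shell command python3 -m jog 'ROWS' [FORCE]. ROWS is JSON, a list of rows, each a list of 3 entries, a list of its own where there are three numbers: the turn, a rotation vector about the tool's x, y, z in rad, then the shift along the tool's x, y, z in m, then the opening, from -1 (shut) to 1 (fully open). In form: [[[rx, ry, rz], [x, y, z], gripper], ...]. A call has 1 to 12 rows; each row shifts and turns the commanded pose from where the row before left it, along the tool's axes as they then stand; what a row does not reach is not made up. A row lasts 1/10 s, in which the tool goes at most 50 mm and 8.59 degrees, less where a joint would pass 70% of its speed; a pose out of reach is approached as far as the arm can. A call with a gripper value outside its range is refused whole. The fingers move at their own pace and stop on an object; FORCE is the grip in N (left out, the last holds). Time passes only in rows, so rows that do not move let the fingers close. It gives the time, the measured TCP pose, the force, the opening and the grip force at its end, in the units of the state.
- r.sense(): the state, without advancing time (a new reading comes with each control period).
- r.grab_frame(name): name is "scene" or "top" or "wrist"; returns the picture (384x512x3 uint8, red, green, blue); there is no depth.
- r.camera_params(name): a dict with "fx", "fy", "cx", "cy" (pixels), "rvec" (rotation vector, rad) and "tvec" (3), from world to camera coordinates, as OpenCV has them; the wrist camera has in their place "hand_eye" (4x4, takes a point from camera to tool coordinates, whose origin is the TCP and whose axes are the flange's). Camera axes: x right, y down, z forward; pixel columns grow to the right and rows downward; lengths in mm; the calibration is good to about 2 mm. A picture is of the moment at which its call begins: read the wrist's pose just before it. camera_params takes no time and is no camera call.
- r.sign_off(): hands the job in; it is judged then, once.
The state is a dict: "clock": time; "qpos": joint angles; "qvel": joint speeds; "joint_efforts": joint torques, N m; "eef_pos": TCP position; "tcp_rot": TCP orientation; "contact_force": force on the tool from outside, world axes, zero at the start; "wrist_torque": the same for the moment, N m; "opening": opening from 0.0 (shut) to 1.0 (fully open); "grasp_force": force on a finger pad.
Only numpy, scipy, OpenCV 4.12 (cv2) and the standard library are available. Lean on these libraries where they do the work, as an engineer would, in place of code of your own. Each camera call takes 0.05 s, during which the arm holds its last target. There are 200 camera calls.

## Working session

There is one attempt and no reset: what is moved stays moved. The work goes in short steps, Python scripts to look and compute and a shell command to move; the robot and the scene stay as the last step left them, time stands still between calls to the robot, and variables do not carry over. Pictures are saved under pics/ and viewed, at most 16 in all, crops included, and the job is handed in when it is done.

```bash
mkdir -p pics; ls; python3 - <<'E'
from rig import r
import cv2
print(r.sense())
for n in("top","scene","wrist"):
    im=r.grab_frame(n); cv2.imwrite(f"pics/{n}0.png",im[:,:,::-1]); print(n,r.camera_params(n))
E
```

```text
pics
{'clock': 0.0, 'qpos': array([ 1.22861811e+00,  3.53642064e-01,  1.63415516e+00,  2.14973600e-05,
        1.15517794e+00, -2.36791541e-03]), 'qvel': array([ 0.00047991, -0.00099145,  0.00031064, -0.00102953, -0.00025746,
        0.00018954]), 'joint_efforts': array([-2.51067331e-04, -6.05260634e+01, -3.42059112e+01, -9.42732356e-06,
        9.46858112e-03, -1.60190189e-05]), 'eef_pos': array([208.14313751, 588.84961912, 255.55645105]), 'tcp_rot': array([-3.14021019e+00, -2.29288258e-05,  2.80177364e+00]), 'contact_force': array([ 0.26988597,  0.98911909, -0.67153551]), 'wrist_torque': array([ 0.02515929, -0.0039251 , -0.00771395]), 'grasp_force': 0.0, 'opening': 0.9976611227979739}
top {'fx': 441.6508047511784, 'fy': 441.6508047511784, 'cx': 254.527263843275, 'cy': 188.52154135262597, 'rvec': array([ 2.13933368, -2.10628717,  0.20724741]), 'tvec': array([ -6.7597378 , 523.02834068, 790.05784465])}
scene {'fx': 439.88097106798784, 'fy': 439.88097106798784, 'cx': 256.8326295288848, 'cy': 196.5528422487068, 'rvec': array([ 1.97958937, -0.81660921,  0.49519955]), 'tvec': array([-368.10085112,  233.93253669,  564.90903164])}
wrist {'fx': 339.01009122694506, 'fy': 339.01009122694506, 'cx': 253.47187284334376, 'cy': 189.50137299461468, 'hand_eye': array([[ 5.79012540e-04, -9.46415867e-01, -3.22949953e-01,
         8.29297841e+01],
       [ 9.99998517e-01,  2.41574488e-05,  1.72208939e-03,
        -1.48153399e+00],
       [-1.62201108e-03, -3.22950471e-01,  9.46414477e-01,
        -1.19375324e+02],
       [ 0.00000000e+00,  0.00000000e+00,  0.00000000e+00,
         1.00000000e+00]])}
```

View pics/top0.png

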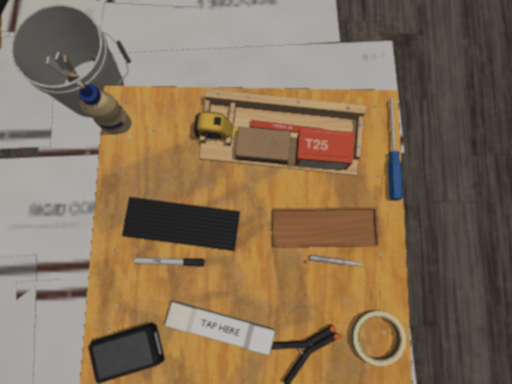

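View pics/scene0.png

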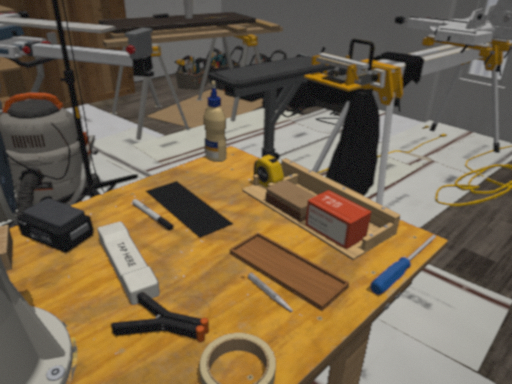

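The top view shows the mat at about (181,223), the tray at (324,228), the block at (266,145), the box at (325,146) and the pencil's red strip at (275,126) behind them. The scene view agrees: box on the right, nearer its camera. Next I measure with colour masks.

```bash
cat > h.py <<'E'
import numpy as np, cv2
from rig import r
from scipy.spatial.transform import Rotation as R
def cam(name, s=None):
    c=r.camera_params(name)
    if name=="wrist":
        T=np.array(c["hand_eye"]); Rt=R.from_euler("xyz",s["tcp_rot"]).as_matrix()
        return c, Rt@T[:3,:3], Rt@T[:3,3]+s["eef_pos"]
    M=cv2.Rodrigues(c["rvec"])[0]; return c, M.T, -M.T@c["tvec"]
def cast(k,px,z):
    c,A,o=k; px=np.atleast_2d(px).astype(float)
    d=np.c_[(px[:,0]-c["cx"])/c["fx"],(px[:,1]-c["cy"])/c["fy"],np.ones(len(px))]@A.T
    return o+d*((z-o[2])/d[:,2])[:,None]
def proj(k,P):
    c,A,o=k; q=(np.atleast_2d(P)-o)@A
    return np.c_[q[:,0]/q[:,2]*c["fx"]+c["cx"],q[:,1]/q[:,2]*c["fy"]+c["cy"]]
def rect(k,mask,z):
    "largest blob -> centre, (short,long), yaw of the long axis, in world at height z"
    cs=cv2.findContours(mask.astype(np.uint8),cv2.RETR_EXTERNAL,cv2.CHAIN_APPROX_NONE)[0]
    ct=max(cs,key=cv2.contourArea)[:,0]
    P=cast(k,ct,z)[:,:2].astype(np.float32)
    b=cv2.boxPoints(cv2.minAreaRect(P)); e=[b[1]-b[0],b[2]-b[1]]; e.sort(key=np.linalg.norm)
    y=np.arctan2(e[1][1],e[1][0])%np.pi
    return b.mean(0).round(1),[round(float(np.linalg.norm(v)),1) for v in e],round(float(y),3),ct.min(0),ct.max(0)
E
python3 - <<'E'
from h import *
im=cv2.imread("pics/top0.png"); k=cam("top"); print("cam",k[2])
hsv=cv2.cvtColor(im,cv2.COLOR_BGR2HSV); H,S,V=[hsv[:,:,i].astype(int) for i in range(3)]
print("px box,side,block,tray,mat,bench,pencil",[hsv[p].tolist() for p in((135,310),(164,320),(145,265),(228,330),(223,180),(190,250),(126,275))])
roi=np.zeros(H.shape,bool)
def m(x0,y0,x1,y1,c):
    a=np.zeros(H.shape,bool); a[y0:y1,x0:x1]=c[y0:y1,x0:x1]; return a
red=((H<8)|(H>172))&(S>150)
print("mat",rect(k,m(110,185,250,256,V<60),3))
print("tray",rect(k,m(262,200,385,254,(H<14)&(V<190)),12))
print("box",rect(k,m(296,110,360,175,red&(V>130)),66))
print("blk",rect(k,m(230,120,297,170,(H>3)&(V<140)&(S<150)),40))
print("pen",rect(k,m(245,115,298,135,red),14))
cv2.imwrite("pics/crop0.png",cv2.resize(im[85:260,110:390],None,fx=2.8,fy=2.8,interpolation=cv2.INTER_CUBIC))
E
```

```text
cam [363.62501988   3.26522204 874.96395374]
px box,side,block,tray,mat,bench,pencil [[5, 174, 169], [19, 30, 68], [15, 100, 135], [12, 139, 132], [165, 14, 37], [16, 125, 153], [4, 113, 169]]
mat (array([459.8, 146.1], dtype=float32), [76.2, 221.1], 1.455, array([123, 198], dtype=int32), array([238, 249], dtype=int32))
tray (array([ 456.4, -137.3], dtype=float32), [74.0, 204.0], 1.601, array([273, 208], dtype=int32), array([377, 246], dtype=int32))
box (array([ 608.6, -129.4], dtype=float32), [62.7, 111.2], 1.494, array([296, 126], dtype=int32), array([353, 162], dtype=int32))
blk (array([616. , -14.6], dtype=float32), [80.2, 137.1], 1.464, array([230, 120], dtype=int32), array([296, 166], dtype=int32))
pen (array([661.2, -36.5], dtype=float32), [13.0, 95.6], 1.469, array([251, 121], dtype=int32), array([297, 131], dtype=int32))
```

View pics/crop0.png

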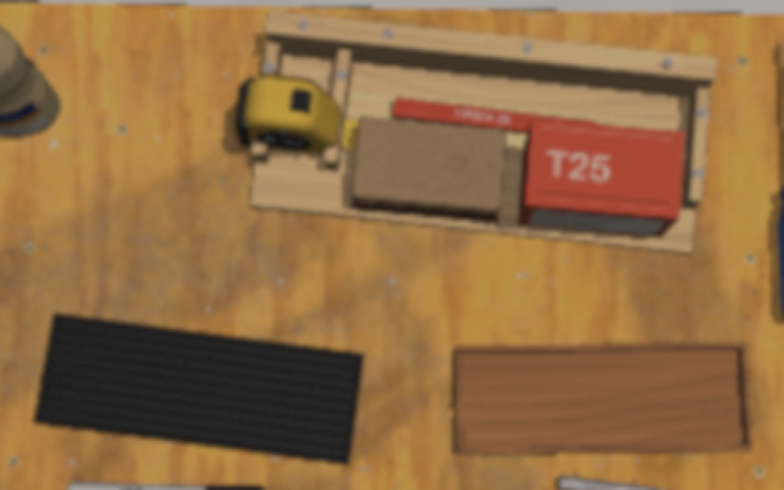

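The zoomed crop shows the box's top face with corners near crop (530,122), (685,132), (678,216) and (524,208). The block's top face is at (357,117)–(500,213), and the pencil's left end is near (393,107). I'll look from the wrist for accuracy, so first I turn to yaw ≈1.48 and move over the caddy.

```bash
python3 -m jog '[[[0,0,0.132],[0,0,0],1],[[0,0,0.132],[0,0,0],1],[[0,0,0.132],[0,0,0],1],[[0,0,0.132],[0,0,0],1],[[0,0,0.132],[0,0,0],1],[[0,0,0.132],[0,0,0],1],[[0,0,0.132],[0,0,0],1],[[0,0,0.132],[0,0,0],1],[[0,0,0.132],[0,0,0],1],[[0,0,0.132],[0,0,0],1],[[0,0,0],[0,0,-0.04],1],[[0,0,0],[0,0,-0.04],1]]'
python3 -m jog '[[[0,0,0],[-0.047,0.034,0],1],[[0,0,0],[-0.047,0.034,0],1],[[0,0,0],[-0.047,0.034,0],1],[[0,0,0],[-0.047,0.034,0],1],[[0,0,0],[-0.047,0.034,0],1],[[0,0,0],[-0.047,0.034,0],1],[[0,0,0],[-0.047,0.034,0],1],[[0,0,0],[-0.047,0.034,0],1],[[0,0,0],[-0.047,0.034,0],1],[[0,0,0],[-0.047,0.034,0],1],[[0,0,0],[-0.047,0.034,0],1],[[0,0,0],[-0.047,0.034,0],1]]'
python3 -m jog '[[[0,0,0],[0,0,0],1],[[0,0,0],[0,0,0],1],[[0,0,0],[0,0,0],1]]'
python3 - <<'E'
from h import *
s=r.sense(); im=r.grab_frame("wrist"); print(s["eef_pos"],s["tcp_rot"],s["qpos"]); cv2.imwrite("pics/w1.png",im[:,:,::-1])
np.savez("w1.npz",eef_pos=s["eef_pos"],tcp_rot=s["tcp_rot"])
E
```

```text
clock: 1.35
eef_pos: [208.0, 588.4, 335.7]
tcp_rot: [-3.141, 0.004, 1.482]
contact_force: [0.3, 0.3, 0.5]
opening: 0.999
grasp_force: 0.0
clock: 2.55
eef_pos: [516.0, 71.8, 336.3]
tcp_rot: [3.141, -0.0, 1.482]
contact_force: [0.8, 1.4, 0.5]
opening: 1.001
grasp_force: 0.0
clock: 2.85
eef_pos: [514.9, 74.3, 336.0]
tcp_rot: [-3.141, -0.0, 1.482]
contact_force: [0.3, 0.4, 0.6]
opening: 0.995
grasp_force: 0.0
[514.8788495   74.31218018 336.04737426] [-3.14081302e+00 -2.29266306e-04  1.48187554e+00] [1.40211681e-01 1.17514667e-01 1.75872151e+00 4.19690757e-04
 1.26606369e+00 2.29006312e-01]
```

View pics/w1.png

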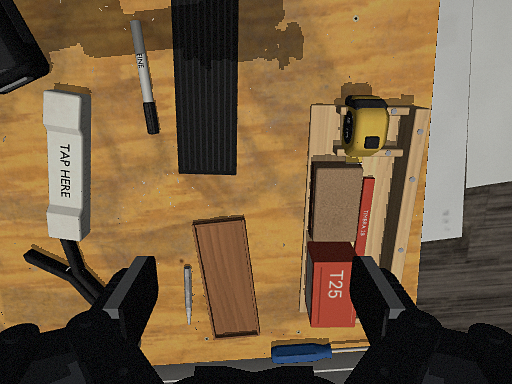

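The wrist view shows the block at (313–362,162–240), the pencil strip at (367,215), the box at (307–357,242–328) partly behind the right finger, the tray at (226,276) and the mat's near end. I'll shift so that the box and caddy are in the clear between the fingers.

```bash
python3 -m jog '[[[0,0,0],[-0.03,0.02,0],1],[[0,0,0],[-0.03,0.02,0],1],[[0,0,0],[-0.03,0.02,0],1],[[0,0,0],[0,0,0],1],[[0,0,0],[0,0,0],1],[[0,0,0],[0,0,0],1]]'
python3 - <<'E'
from h import *
s=r.sense(); im=r.grab_frame("wrist"); print(s["eef_pos"],s["tcp_rot"]); cv2.imwrite("pics/w2.png",im[:,:,::-1])
np.savez("w2.npz",eef_pos=s["eef_pos"],tcp_rot=s["tcp_rot"])
cv2.imwrite("pics/w2c.png",cv2.resize(im[20:300,150:420,::-1],None,fx=2,fy=2,interpolation=cv2.INTER_CUBIC))
E
```

```text
clock: 3.5
eef_pos: [566.5, -19.7, 336.2]
tcp_rot: [-3.141, -0.0, 1.483]
contact_force: [-0.2, 0.1, -0.6]
opening: 1.001
grasp_force: 0.0
[566.52155401 -19.66629057 336.24247892] [-3.14104966e+00 -4.14064625e-04  1.48326047e+00]
```

View pics/w2c.png

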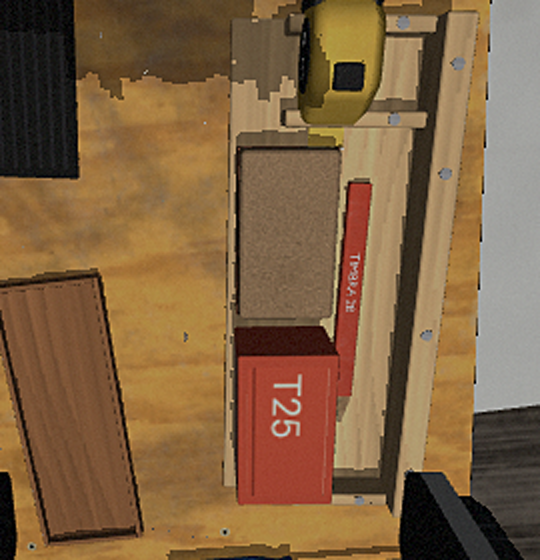

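The crop shows the block's top face at crop (238–341,148–319), the box's top face at (238–339,355–503), the pencil from (359,182) to about (344,420), and the fence on the right. I compute world positions from these, by colour masks.

```bash
python3 - <<'E'
from h import *
im=cv2.imread("pics/w2.png"); s=np.load("w2.npz"); k=cam("wrist",s)
hsv=cv2.cvtColor(im,cv2.COLOR_BGR2HSV); H,S,V=[hsv[:,:,i].astype(int) for i in range(3)]
def m(x0,y0,x1,y1,c):
    a=np.zeros(H.shape,np.uint8); a[y0:y1,x0:x1]=c[y0:y1,x0:x1]; return cv2.morphologyEx(a,cv2.MORPH_CLOSE,np.ones((5,5)))
red=((H<10)|(H>172))&(S>140)&(V>95)
print("px",[hsv[p].tolist() for p in((130,290),(160,280),(250,320),(220,290),(190,280),(150,250))])
print("box",rect(k,m(266,196,324,275,red),66))
print("pen",rect(k,m(322,105,340,222,red),14))
print("blk",rect(k,m(266,92,323,181,(S<115)&(V>60)),40))
c=lambda P:np.array(P,float)/2+[150,20]
def rep(n,P,z):
    W=cast(k,c(P),z)[:,:2]; print(n,"c",W.mean(0).round(1),"sides",np.linalg.norm(np.roll(W,-1,0)-W,axis=1).round(1),"ang",np.arctan2(*(W[1]-W[2])[::-1]).round(3),np.arctan2(*(W[0]-W[3])[::-1]).round(3)); 
rep("blk",[(238,148),(341,150),(332,319),(237,317)],40)
rep("box",[(238,354),(339,356),(332,503),(238,503)],66)
rep("tray",[(-10,284),(97,272),(140,534),(48,543)],12)
rep("pen",[(347,181),(371,183),(352,396),(337,394)],14)
W=cast(k,c([(345,422)]),10); print("pencil tip",W[0])
W=cast(k,c([(475,14),(406,508)]),45); print("fence back top",W,np.arctan2(*(W[0]-W[1])[1::-1]))
W=cast(k,c([(231,20),(224,487)]),6); print("base front",W,np.arctan2(*(W[0]-W[1])[1::-1]))
t=cam("top")
for n,P in(("box",[[608,-118,66]]),):pass
E
```

```text
px [[15, 102, 120], [16, 102, 123], [21, 92, 177], [4, 191, 160], [7, 207, 53], [17, 137, 151]]
box (array([ 610.1, -135.7], dtype=float32), [67.4, 105.3], 1.499, array([269, 196], dtype=int32), array([323, 271], dtype=int32))
pen (array([659.1, -64. ], dtype=float32), [14.2, 145.6], 1.462, array([322, 112], dtype=int32), array([335, 217], dtype=int32))
blk (array([616.2, -16. ], dtype=float32), [68.6, 108.6], 1.484, array([266,  92], dtype=int32), array([322, 180], dtype=int32))
blk c [616.3 -16.7] sides [ 60.9 104.5  60.9 104.3] ang 1.492 1.492
box c [ 607.3 -136.4] sides [ 61.8 103.5  62.1 104.7] ang 1.502 1.499
tray c [ 457.7 -138.5] sides [ 72.8 206.   71.5 206. ] ang 1.592 1.599
pen c [660.3 -64. ] sides [ 15.4 147.7  10.8 147.4] ang 1.47 1.502
pencil tip [ 654.64535903 -160.60956613   10.        ]
fence back top [[ 724.93165137   98.3423637    45.        ]
 [ 689.2748761  -213.15214396   45.        ]] 1.4568224169304687
base front [[ 592.60652406  111.31076408    6.        ]
 [ 563.05409726 -208.8607272     6.        ]] 1.4787552528152916
```

All sizes match the given ones (block 61x104.5, box 62x104, separation 119.7). Block at (616.3,-16.7), box at (607.3,-136.4), yaw ≈1.496. Now I go to the block.

```bash
python3 -m jog '[[[0,0,-0.012],[0.0037,0.0247,0],1],[[0,0,0],[0.0037,0.0247,0],1],[[0,0,0],[0,0,0.04],1],[[0,0,0],[0,0,0.04],1],[[0,0,0],[0,0,0.04],1],[[0,0,0],[0,0,0.04],1],[[0,0,0],[0,0,0.04],1],[[0,0,0],[0,0,0.04],1],[[0,0,0],[0,0,0],1],[[0,0,0],[0,0,0],1],[[0,0,0],[0,0,0],1]]'
python3 - <<'E'
from h import *
im=r.grab_frame("wrist"); cv2.imwrite("pics/w3.png",im[:,:,::-1])
E
```

```text
clock: 4.65
eef_pos: [618.5, -17.4, 98.7]
tcp_rot: [3.138, -0.0, 1.494]
contact_force: [-0.3, 0.4, 0.4]
opening: 1.003
grasp_force: 0.0
```

View pics/w3.png

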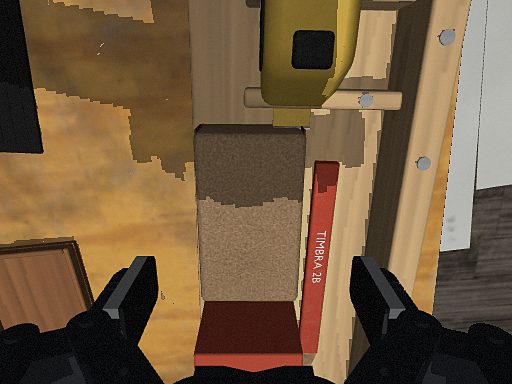

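The wrist close-up shows the block between the fingers, its edges at columns ≈197 and ≈302 and the fingers at 155 and 352, all clear. I measure the residual offset.

```bash
python3 - <<'E'
from h import *
im=cv2.imread("pics/w3.png"); s=r.sense(); k=cam("wrist",s); print(s["eef_pos"])
P=np.array([(196,133),(304,131),(298,300),(201,300)],float)
W=cast(k,P,40)[:,:2]; print(W.round(1),W.mean(0),np.linalg.norm(np.roll(W,-1,0)-W,axis=1).round(1),np.arctan2(*(W[1]-W[2])[::-1]),np.arctan2(*(W[0]-W[3])[::-1]))
print(cast(k,[(314,162),(338,162),(317,353),(301,353)],14))
E
```

```text
[618.61840771 -17.59705253  98.91384768]
[[592.7  37.1]
 [649.3  33.8]
 [642.6 -71.3]
 [582.3 -66.5]] [616.7369031  -16.75246506] [ 56.7 105.3  60.5 104.1] 1.5070742189980904 1.4704310665199891
[[ 658.65602019    9.73818062   14.        ]
 [ 673.50699345    8.58938097   14.        ]
 [ 658.13804224 -140.1134989    14.        ]
 [ 645.98384656 -139.12898627   14.        ]]
```

```bash
python3 -m jog '[[[0,0,0],[0.0006,-0.0019,0.018],1],[[0,0,0],[0,0,0.018],1],[[0,0,0],[0,0,0.009],1],[[0,0,0],[0,0,0.008],1],[[0,0,0],[0,0,0],1],[[0,0,0],[0,0,0],1]]' 30
python3 -m jog '[[[0,0,0],[0,0,0],-1],[[0,0,0],[0,0,0],-1],[[0,0,0],[0,0,0],-1],[[0,0,0],[0,0,0],-1],[[0,0,0],[0,0,0],-1],[[0,0,0],[0,0,0],-1],[[0,0,0],[0,0,0],-1],[[0,0,0],[0,0,0],-1]]' 30
```

```text
clock: 5.3
eef_pos: [615.6, -17.2, 44.0]
tcp_rot: [3.141, -0.0, 1.494]
contact_force: [0.7, -0.2, 0.3]
opening: 1.0
grasp_force: 0.0
clock: 6.1
eef_pos: [615.6, -17.2, 44.1]
tcp_rot: [3.141, -0.0, 1.494]
contact_force: [-0.9, -0.2, 5.3]
opening: 0.695
grasp_force: 32.7
```

Held (opening 0.695, 32.7 N). I lift and carry it to the far end of the mat.

```bash
python3 -m jog '[[[0,0,0],[0,0,-0.01],-1],[[0,0,0],[0,0,-0.02],-1],[[0,0,0],[0,0,-0.035],-1],[[0,0,0],[0,0,-0.035],-1],[[0,0,0],[0.026,-0.0207,0],-1],[[0,0,0],[0.026,-0.0207,0],-1],[[0,0,0],[0.026,-0.0207,0],-1],[[0,0,0],[0.026,-0.0207,0],-1]]'
python3 -m jog '[[[0,0,0],[0.026,-0.0207,0],-1],[[0,0,0],[0.026,-0.0207,0],-1],[[0,0,0],[0.026,-0.0207,0],-1],[[0,0,0],[0.026,-0.0207,0],-1],[[0,0,0.039],[0,0,0],-1],[[0,0,0],[0,0,0.03],-1],[[0,0,0],[0,0,0.03],-1],[[0,0,0],[0,0,0.01],-1],[[0,0,0],[0,0,0],-1],[[0,0,0],[0,0,0],-1]]'
```

```text
clock: 6.9
eef_pos: [539.7, 93.7, 143.9]
tcp_rot: [3.141, -0.0, 1.493]
contact_force: [0.2, -0.4, -1.8]
opening: 0.689
grasp_force: 33.4
clock: 7.9
eef_pos: [466.6, 203.1, 74.1]
tcp_rot: [3.141, -0.0, 1.455]
contact_force: [0.5, 0.2, -1.7]
opening: 0.695
grasp_force: 33.4
```

```bash
python3 - <<'E'
from h import *
for n in("top","wrist"):
    s=r.sense(); im=r.grab_frame(n); cv2.imwrite(f"pics/{n}4.png",im[:,:,::-1])
print(s["eef_pos"],s["tcp_rot"])
E
```

```text
[466.83281145 203.21283552  74.43911376] [ 3.14028538e+00 -7.75577678e-04  1.45459211e+00]
```

View pics/wrist4.png

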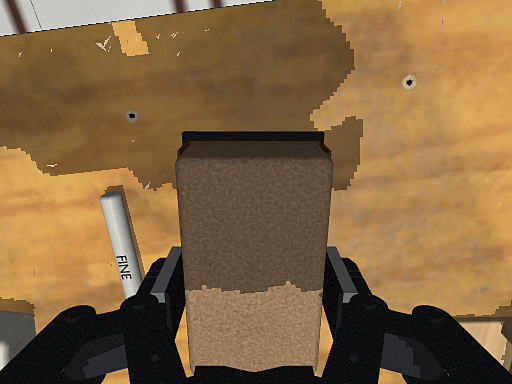

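The wrist view shows the block level in the jaws, centred over the mat, whose far end shows at rows 131–140. I lower and release.

```bash
python3 -m jog '[[[0,0,0],[0,0,0.018],-1],[[0,0,0],[0,0,0.01],-1],[[0,0,0],[0,0,0.003],-1],[[0,0,0],[0,0,0.002],-1],[[0,0,0],[0,0,0],-1],[[0,0,0],[0,0,0],-1]]'
```

```text
clock: 8.6
eef_pos: [466.0, 202.9, 41.0]
tcp_rot: [-3.141, 0.0, 1.455]
contact_force: [-4.1, -1.0, 7.3]
opening: 0.694
grasp_force: 34.4
```

```bash
python3 -m jog '[[[0,0,0],[0,0,0],1],[[0,0,0],[0,0,0],1],[[0,0,0],[0,0,0],1],[[0,0,0],[0,0,0],1],[[0,0,0],[0,0,0],1],[[0,0,0],[0,0,-0.02],1],[[0,0,0],[0,0,-0.04],1],[[0,0,0],[0,0,-0.04],1],[[0,0,-0.042],[0,0,-0.02],1]]'
python3 -m jog '[[[0,0,0],[-0.0364,0.0184,0],1],[[0,0,0],[-0.0364,0.0184,0],1],[[0,0,0],[-0.0364,0.0184,0],1],[[0,0,0],[-0.0364,0.0184,0],1],[[0,0,0],[-0.0364,0.0184,0],1],[[0,0,0],[-0.0364,0.0184,0],1],[[0,0,0],[-0.0364,0.0184,0],1],[[0,0,0],[-0.0364,0.0184,0],1],[[0,0,0],[-0.0364,0.0184,0],1],[[0,0,0],[0,0,0],1],[[0,0,0],[0,0,0],1],[[0,0,0],[0,0,0],1]]'
python3 - <<'E'
from h import *
s=r.sense(); im=r.grab_frame("wrist"); cv2.imwrite("pics/w5.png",im[:,:,::-1]); np.savez("w5.npz",eef_pos=s["eef_pos"],tcp_rot=s["tcp_rot"]);print(s["eef_pos"])
E
```

```text
clock: 9.5
eef_pos: [467.1, 203.5, 163.3]
tcp_rot: [3.138, -0.002, 1.497]
contact_force: [0.6, 0.0, 0.7]
opening: 1.005
grasp_force: 0.0
clock: 10.7
eef_pos: [606.3, -135.1, 159.9]
tcp_rot: [-3.14, -0.0, 1.497]
contact_force: [-0.9, -0.5, 0.1]
opening: 0.998
grasp_force: 0.0
[ 606.25033489 -135.14998957  159.94266271]
```

View pics/w5.png

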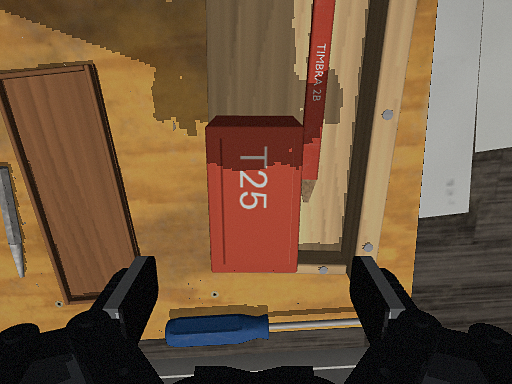

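The box's top face shows at corners (207,126), (302,126), (299,271) and (212,271), clear between the fingers; the pencil tip is at about (307,200).

```bash
python3 - <<'E'
from h import *
s=np.load("w5.npz"); k=cam("wrist",s)
W=cast(k,[(207,126),(302,126),(299,271),(212,271)],66)[:,:2]; c=W.mean(0); print(c,np.linalg.norm(np.roll(W,-1,0)-W,axis=1).round(1),np.arctan2(*(W[1]-W[2])[::-1]),np.arctan2(*(W[0]-W[3])[::-1]))
A=R.from_euler("xyz",s["tcp_rot"]).as_matrix(); print("tool shift",A.T@np.r_[c-s["eef_pos"][:2],46-s["eef_pos"][2]])
E
```

```text
[ 607.1275651  -136.06300333] [ 59.4 104.1  62.9 104.1] 1.5226013043377808 1.4883412347421785
tool shift [ -0.89541783   1.07411769 113.94111642]
```

```bash
python3 -m jog '[[[0,0,0],[-0.0009,0.001,0.04],1],[[0,0,0],[0,0,0.04],1],[[0,0,0],[0,0,0.018],1],[[0,0,0],[0,0,0.009],1],[[0,0,0],[0,0,0.006],1],[[0,0,0],[0,0,0],1],[[0,0,0],[0,0,0],1]]' 50
python3 -m jog '[[[0,0,0],[0,0,0],-1],[[0,0,0],[0,0,0],-1],[[0,0,0],[0,0,0],-1],[[0,0,0],[0,0,0],-1],[[0,0,0],[0,0,0],-1],[[0,0,0],[0,0,0],-1],[[0,0,0],[0,0,0],-1],[[0,0,0],[0,0,0],-1]]' 50
python3 -m jog '[[[0,0,0],[0,0,-0.005],-1],[[0,0,0],[0,0,-0.01],-1],[[0,0,0],[0,0,-0.01],-1],[[0,0,0],[0,0,0],-1],[[0,0,0],[0,0,0],-1]]'
```

```text
clock: 11.45
eef_pos: [608.7, -136.9, 48.4]
tcp_rot: [3.14, 0.0, 1.497]
contact_force: [0.2, -0.9, -0.6]
opening: 1.001
grasp_force: 0.0
clock: 12.25
eef_pos: [608.2, -137.1, 48.4]
tcp_rot: [3.141, 0.0, 1.497]
contact_force: [-1.9, 0.7, 5.7]
opening: 0.72
grasp_force: 56.1
clock: 12.75
eef_pos: [608.2, -137.0, 72.8]
tcp_rot: [3.141, 0.0, 1.497]
contact_force: [-0.0, 1.0, -4.4]
opening: 0.723
grasp_force: 55.5
```

Box held, measured weight about 5 N. Carrying it level to the near end of the mat.

```bash
python3 -m jog '[[[0,0,0],[0,0,-0.03],-1],[[0,0,0],[0,0,-0.03],-1],[[0,0,0],[0.0118,-0.0095,0],-1],[[0,0,0],[0.0235,-0.019,0],-1],[[0,0,0],[0.0235,-0.019,0],-1],[[0,0,0],[0.0235,-0.019,0],-1],[[0,0,0],[0.0235,-0.019,0],-1],[[0,0,0],[0.0235,-0.019,0],-1],[[0,0,0],[0.0235,-0.019,0],-1],[[0,0,0],[0.0235,-0.019,0],-1],[[0,0,0],[0.0235,-0.019,0],-1],[[0,0,0.042],[0.0118,-0.0095,0],-1]]'
python3 -m jog '[[[0,0,0],[0,0,0.02],-1],[[0,0,0],[0,0,0.03],-1],[[0,0,0],[0,0,0.01],-1],[[0,0,0],[0,0,0],-1],[[0,0,0],[0,0,0],-1]]'
python3 - <<'E'
from h import *
im=r.grab_frame("top"); cv2.imwrite("pics/t6.png",cv2.resize(im[80:270,80:400,::-1],None,fx=2,fy=2))
E
```

```text
clock: 13.95
eef_pos: [449.6, 88.2, 130.9]
tcp_rot: [-3.138, 0.0, 1.455]
contact_force: [1.1, -0.1, -4.5]
opening: 0.718
grasp_force: 57.4
clock: 14.45
eef_pos: [452.8, 86.7, 72.4]
tcp_rot: [-3.141, 0.0, 1.455]
contact_force: [-0.1, 1.0, -3.0]
opening: 0.721
grasp_force: 57.0
```

View pics/t6.png

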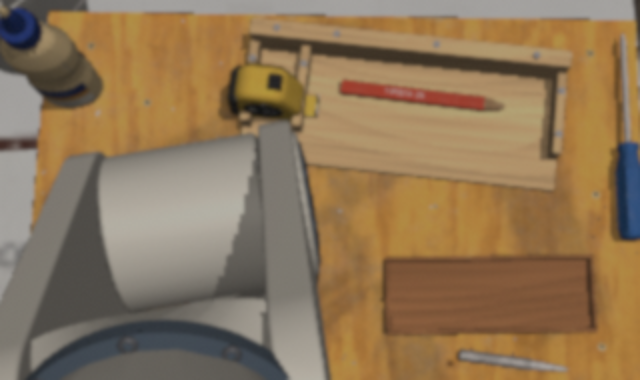

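The top view shows the arm over the mat and the pencil now alone in the caddy, from crop (340,87) to its tip at (503,105). I lower the box and let go.

```bash
python3 -m jog '[[[0,0,0],[0,0,0.014],-1],[[0,0,0],[0,0,0.008],-1],[[0,0,0],[0,0,0.003],-1],[[0,0,0],[0,0,0.0015],-1],[[0,0,0],[0,0,0],-1],[[0,0,0],[0,0,0],-1]]'
```

```text
clock: 15.1
eef_pos: [453.2, 86.7, 46.1]
tcp_rot: [3.141, -0.0, 1.455]
contact_force: [0.6, 0.6, -3.5]
opening: 0.721
grasp_force: 57.3
```

```bash
python3 -m jog '[[[0,0,0],[0,0,0.0015],-1],[[0,0,0],[0,0,0],-1],[[0,0,0],[0,0,0],-1]]'
```

```text
clock: 15.4
eef_pos: [453.4, 86.8, 45.3]
tcp_rot: [3.141, -0.0, 1.455]
contact_force: [-3.2, -0.8, 12.8]
opening: 0.721
grasp_force: 59.0
```

```bash
python3 -m jog '[[[0,0,0],[0,0,0],1],[[0,0,0],[0,0,0],1],[[0,0,0],[0,0,0],1],[[0,0,0],[0,0,0],1],[[0,0,0],[0,0,0],1],[[0,0,0],[0,0,-0.02],1],[[0,0,0],[0,0,-0.04],1],[[0,0,0],[0,0,-0.045],1],[[0,0,-0.045],[0,0,-0.045],1]]'
python3 -m jog '[[[0,0,0],[-0.022,0.0353,0],0],[[0,0,0],[-0.022,0.0353,0],0],[[0,0,0],[-0.022,0.0353,0],0],[[0,0,0],[-0.022,0.0353,0],0],[[0,0,0],[-0.022,0.0353,0],0],[[0,0,0],[-0.022,0.0353,0],0],[[0,0,0],[0,0,0],-0.4],[[0,0,0],[0,0,0],-0.4],[[0,0,0],[0,0,0],-0.4],[[0,0,0],[0,0,0],-0.4],[[0,0,0],[0,0,0],-0.4]]' 30
python3 - <<'E'
from h import *
s=r.sense(); im=r.grab_frame("wrist"); t=r.grab_frame("top"); cv2.imwrite("pics/t7.png",t[:,:,::-1]); cv2.imwrite("pics/w7.png",im[:,:,::-1]); np.savez("w7.npz",eef_pos=s["eef_pos"],tcp_rot=s["tcp_rot"]);print(s["eef_pos"])
E
```

```text
clock: 16.3
eef_pos: [452.4, 86.6, 195.7]
tcp_rot: [-3.141, 0.0, 1.5]
contact_force: [0.9, 0.9, -1.1]
opening: 1.001
grasp_force: 0.0
clock: 17.4
eef_pos: [654.3, -59.3, 194.5]
tcp_rot: [-3.141, -0.0, 1.501]
contact_force: [-0.4, -0.1, -0.3]
opening: 0.3
grasp_force: 0.0
[654.28478211 -59.27593888 194.53937033]
```

View pics/w7.png

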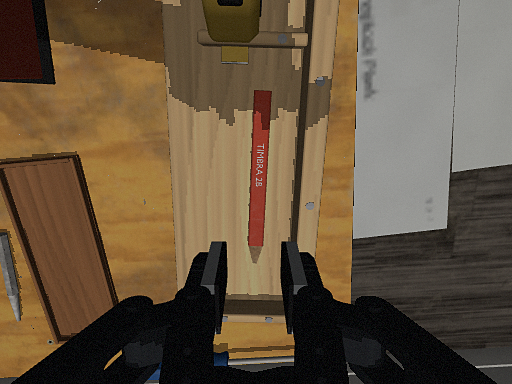

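View pics/t7.png

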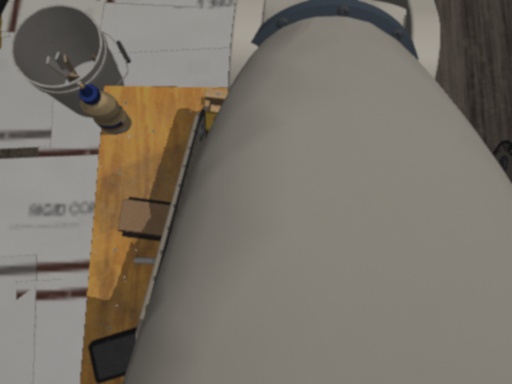

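The wrist view shows the pencil from its blunt end (253–271,91) to its tip (255,262), with the fence edge at about col 300. In the top view the arm hides all but the block on the mat.

```bash
python3 - <<'E'
from h import *
s=np.load("w7.npz"); k=cam("wrist",s); im=cv2.imread("pics/w7.png")
hsv=cv2.cvtColor(im,cv2.COLOR_BGR2HSV); H,S,V=[hsv[:,:,i].astype(int) for i in range(3)]
m=np.zeros(H.shape,np.uint8); m[80:255,235:280]=(((H<10)|(H>170))&(S>140)&(V>50))[80:255,235:280]
m=cv2.morphologyEx(m,cv2.MORPH_CLOSE,np.ones((5,5)))
c,sz,yaw,a,b=rect(k,m,14); print("red part",c,sz,yaw,a,b)
tip=cast(k,[(255,262)],10)[0]; print("tip",tip)
u=np.array([np.cos(yaw),np.sin(yaw)]); end=c+u*sz[1]/2; cen=end-u*84; print("end",end,"centre",cen,"len",np.linalg.norm(end-tip[:2]))
A=R.from_euler("xyz",s["tcp_rot"]).as_matrix(); print("tool shift",A.T@np.r_[cen-s["eef_pos"][:2],0])
print("fence inner?",cast(k,[(305,180)],45))
E
```

```text
red part [658.5 -64.5] [14.9, 148.1] 1.46 [248  90] [271 246]
tip [ 648.98917842 -158.69107677   10.        ]
end [666.6876922    9.09595231] centre [657.39983069 -74.38899022] len 168.7178844055091
tool shift [-1.48574860e+01  4.16688815e+00 -7.24647647e-04]
fence inner? [[696.88978895 -63.49409761  45.        ]]
```

```bash
python3 -m jog '[[[0,0,0],[-0.0149,0.0042,0],-0.4],[[0,0,0.036],[0,0,0.03],-0.4],[[0,0,0],[0,0,0.04],-0.4],[[0,0,0],[0,0,0.04],-0.4],[[0,0,0],[0,0,0.03],-0.4],[[0,0,0],[0,0,0.01],-0.4],[[0,0,0],[0,0,0],-0.4],[[0,0,0],[0,0,0],-0.4],[[0,0,0],[0,0,0],-0.4]]' 30
python3 - <<'E'
from h import *
s=r.sense(); im=r.grab_frame("wrist"); cv2.imwrite("pics/w8.png",im[:,:,::-1]); np.savez("w8.npz",eef_pos=s["eef_pos"],tcp_rot=s["tcp_rot"]);print(s["eef_pos"])
E
```

```text
clock: 18.4
eef_pos: [659.5, -75.5, 46.3]
tcp_rot: [3.138, 0.0, 1.464]
contact_force: [0.3, -0.6, 0.2]
opening: 0.301
grasp_force: 0.0
[659.46254486 -75.45260587  46.32772934]
```

View pics/w8.png

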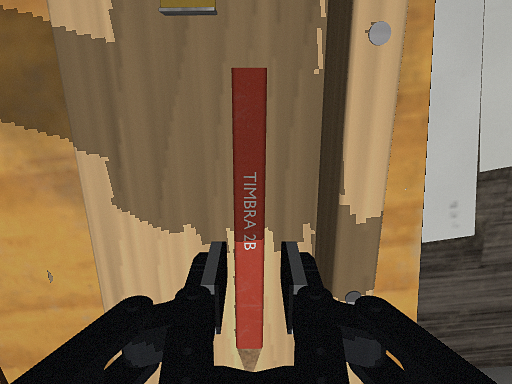

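The wrist view shows the pencil (cols 236–264) parallel to and between the fingertips (about 222 and 288), a couple of mm left of centre. I correct 2 mm, descend and close.

```bash
python3 -m jog '[[[0,0,0],[0.001,-0.002,0.006],-0.4],[[0,0,0],[0,0,0.004],-0.4],[[0,0,0],[0,0,0.0025],-0.4],[[0,0,0],[0,0,0],-0.4],[[0,0,0],[0,0,0],-0.4]]' 30
```

```text
clock: 18.95
eef_pos: [656.1, -73.9, 31.6]
tcp_rot: [-3.141, 0.0, 1.464]
contact_force: [-0.3, -0.8, -0.0]
opening: 0.297
grasp_force: 0.0
```

```bash
python3 -m jog '[[[0,0,0],[0,0,-0.001],-0.4],[[0,0,0],[0,0,0],-1],[[0,0,0],[0,0,0],-1],[[0,0,0],[0,0,0],-1],[[0,0,0],[0,0,0],-1],[[0,0,0],[0,0,0],-1]]' 30
python3 -m jog '[[[0,0,0],[0,0,-0.01],-1],[[0,0,0],[0,0,-0.02],-1],[[0,0,0],[0,0,-0.03],-1],[[0,0,0],[0,0,-0.03],-1],[[0,0,0],[0,0,0],-1],[[0,0,0],[0,0,0],-1]]' 30
python3 - <<'E'
from h import *
s=r.sense(); im=r.grab_frame("wrist"); cv2.imwrite("pics/w9.png",im[:,:,::-1]); np.savez("w9.npz",eef_pos=s["eef_pos"],tcp_rot=s["tcp_rot"]);print(s["eef_pos"])
E
```

```text
clock: 19.55
eef_pos: [656.5, -74.0, 33.2]
tcp_rot: [3.141, 0.0, 1.464]
contact_force: [0.4, 0.6, 4.9]
opening: 0.162
grasp_force: 30.3
clock: 20.15
eef_pos: [656.3, -73.9, 123.6]
tcp_rot: [3.14, 0.0, 1.464]
contact_force: [0.2, 0.5, -1.3]
opening: 0.163
grasp_force: 29.8
[656.31586742 -73.93960883 123.6404576 ]
```

View pics/w9.png

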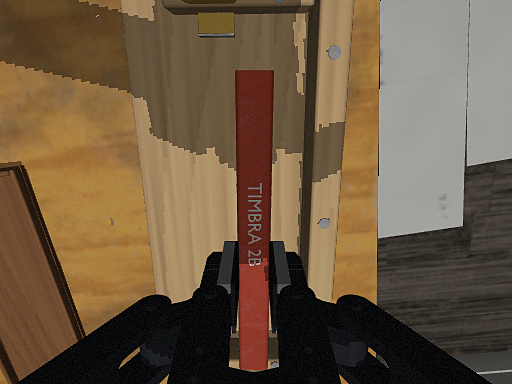

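The pencil is held at its middle and lies level in the jaws. I carry it to the tray at (457,-138), yaw 1.597.

```bash
python3 -m jog '[[[0,0,0],[-0.0121,-0.0273,0],-1],[[0,0,0],[-0.0121,-0.0273,0],-1],[[0,0,0],[-0.0121,-0.0273,0],-1],[[0,0,0],[-0.0121,-0.0273,0],-1],[[0,0,0],[-0.0121,-0.0273,0],-1],[[0,0,0],[-0.0121,-0.0273,0],-1],[[0,0,0],[-0.0121,-0.0273,0],-1],[[0,0,-0.0665],[0,0,0],-1],[[0,0,-0.0665],[0,0,0],-1],[[0,0,0],[0,0,0.02],-1],[[0,0,0],[0,0,0],-1],[[0,0,0],[0,0,0],-1]]'
python3 - <<'E'
from h import *
s=r.sense(); im=r.grab_frame("wrist"); cv2.imwrite("pics/w10.png",im[:,:,::-1]); np.savez("w10.npz",eef_pos=s["eef_pos"],tcp_rot=s["tcp_rot"]);print(s["eef_pos"],s["tcp_rot"])
E
```

```text
clock: 21.4
eef_pos: [456.1, -137.4, 102.0]
tcp_rot: [-3.139, -0.001, 1.597]
contact_force: [-0.3, -0.5, 0.3]
opening: 0.161
grasp_force: 29.8
[ 456.0717947  -137.39570191  101.9625454 ] [-3.13873070e+00 -9.59537255e-04  1.59657898e+00]
```

View pics/w10.png

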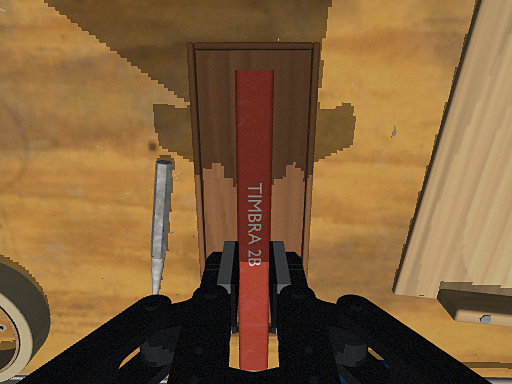

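The pencil (col 254) is centred over the tray (cols 190–320) and parallel to it, with its far end inside the tray's wall at row 45. I lower it.

```bash
python3 -m jog '[[[0,0,0],[0,0,0.03],-1],[[0,0,0],[0,0,0.025],-1],[[0,0,0],[0,0,0.01],-1],[[0,0,0],[0,0,0.003],-1],[[0,0,0],[0,0,0],-1],[[0,0,0],[0,0,0],-1]]'
```

```text
clock: 22.05
eef_pos: [457.8, -137.9, 35.7]
tcp_rot: [3.14, 0.0, 1.597]
contact_force: [0.6, -0.0, -0.4]
opening: 0.157
grasp_force: 29.8
```

```bash
python3 -m jog '[[[0,0,0],[0,0,0.0025],-1],[[0,0,0],[0,0,0.0015],-1],[[0,0,0],[0,0,0],-1],[[0,0,0],[0,0,0],-1]]'
```

```text
clock: 22.45
eef_pos: [457.5, -137.9, 31.1]
tcp_rot: [3.141, 0.0, 1.597]
contact_force: [1.1, -0.2, 4.3]
opening: 0.16
grasp_force: 30.2
```

```bash
python3 -m jog '[[[0,0,0],[0,0,0],-0.4],[[0,0,0],[0,0,0],-0.4],[[0,0,0],[0,0,0],-0.4],[[0,0,0],[0,0,-0.01],-0.4],[[0,0,0],[0,0,-0.03],-0.4],[[0,0,0],[0,0,-0.05],1],[[0,0,0],[0,0,-0.05],1],[[0,0,0],[0.04,0,0],1],[[0,0,0],[0.04,0,0],1],[[0,0,0],[0,0,0],1],[[0,0,0],[0,0,0],1]]'
python3 - <<'E'
from h import *
s=r.sense(); im=r.grab_frame("wrist"); cv2.imwrite("pics/w11.png",im[:,:,::-1]); np.savez("w11.npz",eef_pos=s["eef_pos"],tcp_rot=s["tcp_rot"]);print(s["eef_pos"],s["tcp_rot"])
t=r.grab_frame("top"); cv2.imwrite("pics/t11.png",t[:,:,::-1]);
m=np.zeros(t.shape[:2],np.uint8); h=cv2.cvtColor(t,cv2.COLOR_RGB2HSV)
m[200:254,262:385]=(((h[:,:,0]<8)|(h[:,:,0]>172))&(h[:,:,1]>150))[200:254,262:385]
try: print("pencil(top)",rect(cam("top"),m,12))
except Exception as e: print(e)
E
```

```text
clock: 23.55
eef_pos: [455.0, -57.2, 171.4]
tcp_rot: [3.141, 0.0, 1.599]
contact_force: [-0.5, -0.2, -0.4]
opening: 0.996
grasp_force: 0.0
[454.98561024 -57.2004192  171.42538982] [3.14095099e+00 3.43723396e-04 1.59911814e+00]
pencil(top) (array([ 459.2, -159.4], dtype=float32), [13.8, 74.7], 1.586, array([317, 222], dtype=int32), array([355, 229], dtype=int32))
```

View pics/t11.png

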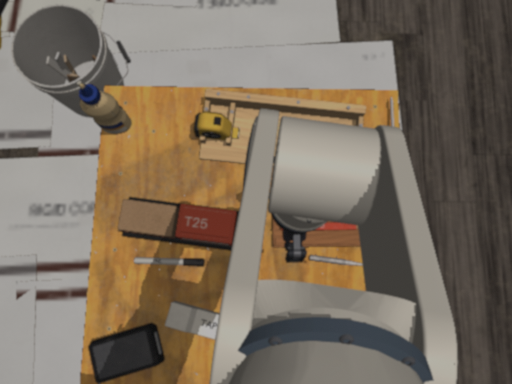

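The top view shows the box and block on the mat and the pencil's red strip in the tray near (336,226). The visible red end is at y≈-197, which puts the pencil's centre near -134, against the tray's -138. Next I fetch the box.

```bash
python3 -m jog '[[[0,0,0.072],[0,0,0],1],[[0,0,0.072],[0,0,0],1],[[0,0,0],[0.0286,-0.0037,0],1],[[0,0,0],[0.0286,-0.0037,0],1],[[0,0,0],[0.0286,-0.0037,0],1],[[0,0,0],[0.0286,-0.0037,0],1],[[0,0,0],[0.0286,-0.0037,0],1],[[0,0,0],[0,0,0.03],1],[[0,0,0],[0,0,0.02],1],[[0,0,0],[0,0,0],1],[[0,0,0],[0,0,0],1]]'
```

```text
clock: 24.75
eef_pos: [453.6, 85.6, 120.8]
tcp_rot: [-3.141, 0.0, 1.452]
contact_force: [-0.1, -0.3, 0.1]
opening: 1.004
grasp_force: 0.0
```

```bash
python3 -m jog '[[[0,0,-0.003],[0.0012,0,0.03],1],[[0,0,0],[0,0,0.025],1],[[0,0,0],[0,0,0.014],1],[[0,0,0],[0,0,0.006],1],[[0,0,0],[0,0,0],1],[[0,0,0],[0,0,0],1]]' 50
python3 -m jog '[[[0,0,0],[0,0,0],-1],[[0,0,0],[0,0,0],-1],[[0,0,0],[0,0,0],-1],[[0,0,0],[0,0,0],-1],[[0,0,0],[0,0,0],-1],[[0,0,0],[0,0,0],-1],[[0,0,0],[0,0,0],-1],[[0,0,0],[0,0,0],-1]]' 50
```

```text
clock: 25.35
eef_pos: [454.5, 87.5, 46.7]
tcp_rot: [3.14, -0.0, 1.455]
contact_force: [0.4, -0.9, 0.5]
opening: 0.998
grasp_force: 0.0
clock: 26.15
eef_pos: [454.2, 87.7, 46.7]
tcp_rot: [3.14, -0.0, 1.456]
contact_force: [-0.7, -0.9, 7.6]
opening: 0.717
grasp_force: 53.8
```

```bash
python3 -m jog '[[[0,0,0],[0,0,-0.01],-1],[[0,0,0],[0,0,-0.025],-1],[[0,0,0],[0,0,-0.03],-1],[[0,0,0],[0,0,-0.025],-1],[[0,0,0],[-0.0114,0.0099,0],-1],[[0,0,0],[-0.0227,0.0198,0],-1],[[0,0,0],[-0.0227,0.0198,0],-1],[[0,0,0],[-0.0227,0.0198,0],-1],[[0,0,0],[-0.0227,0.0198,0],-1],[[0,0,0],[-0.0227,0.0198,0],-1]]'
python3 -m jog '[[[0,0,0],[-0.0227,0.0198,0],-1],[[0,0,0],[-0.0227,0.0198,0],-1],[[0,0,0],[-0.0227,0.0198,0],-1],[[0,0,-0.041],[-0.0114,0.0099,0],-1],[[0,0,0],[0,0,0.03],-1],[[0,0,0],[0,0,0.025],-1],[[0,0,0],[0,0,0],-1],[[0,0,0],[0,0,0],-1],[[0,0,0],[0,0,0],-1]]'
```

```text
clock: 27.15
eef_pos: [547.6, -50.8, 134.8]
tcp_rot: [-3.14, 0.0, 1.456]
contact_force: [0.7, 0.8, -3.9]
opening: 0.723
grasp_force: 56.7
clock: 28.05
eef_pos: [607.9, -136.3, 81.7]
tcp_rot: [3.14, 0.0, 1.497]
contact_force: [0.1, -0.3, -3.5]
opening: 0.72
grasp_force: 56.6
```

```bash
python3 -m jog '[[[0,0,0],[0,0,0.018],-1],[[0,0,0],[0,0,0.009],-1],[[0,0,0],[0,0,0.003],-1],[[0,0,0],[0,0,0.0015],-1],[[0,0,0],[0,0,0],-1],[[0,0,0],[0,0,0],-1]]'
```

```text
clock: 28.65
eef_pos: [607.7, -136.0, 49.9]
tcp_rot: [3.141, 0.0, 1.497]
contact_force: [0.3, -0.1, -4.2]
opening: 0.715
grasp_force: 56.9
```

```bash
python3 -m jog '[[[0,0,0],[0,0,0.0012],-1],[[0,0,0],[0,0,0],-1],[[0,0,0],[0,0,0],-1]]'
```

```text
clock: 28.95
eef_pos: [607.7, -136.0, 49.8]
tcp_rot: [3.141, 0.0, 1.497]
contact_force: [-4.6, 0.4, 10.5]
opening: 0.722
grasp_force: 58.5
```

```bash
python3 -m jog '[[[0,0,0],[0,0,0],1],[[0,0,0],[0,0,0],1],[[0,0,0],[0,0,0],1],[[0,0,0],[0,0,0],1],[[0,0,0],[0,0,0],1],[[0,0,0],[0,0,-0.02],1],[[0,0,0],[0,0,-0.04],1],[[0,0,0],[0,0,-0.04],1],[[0,0,0.042],[0,0,-0.01],1]]'
python3 -m jog '[[[0,0,0],[0.0356,-0.02,0],1],[[0,0,0],[0.0356,-0.02,0],1],[[0,0,0],[0.0356,-0.02,0],1],[[0,0,0],[0.0356,-0.02,0],1],[[0,0,0],[0.0356,-0.02,0],1],[[0,0,0],[0.0356,-0.02,0],1],[[0,0,0],[0.0356,-0.02,0],1],[[0,0,0],[0.0356,-0.02,0],1],[[0,0,0],[0.0356,-0.02,0],1],[[0,0,0],[0,0,0.04],1],[[0,0,0],[0,0,0],1],[[0,0,0],[0,0,0],1]]'
```

```text
clock: 29.85
eef_pos: [609.5, -136.4, 162.6]
tcp_rot: [3.135, 0.001, 1.455]
contact_force: [1.0, -0.4, -0.2]
opening: 0.999
grasp_force: 0.0
clock: 31.05
eef_pos: [464.9, 202.7, 117.9]
tcp_rot: [-3.14, 0.001, 1.455]
contact_force: [-0.1, 0.3, -0.0]
opening: 0.999
grasp_force: 0.0
```

Down 76 mm to the block and grip.

```bash
python3 -m jog '[[[0,0,0],[0,0.001,0.03],1],[[0,0,0],[0,0,0.025],1],[[0,0,0],[0,0,0.014],1],[[0,0,0],[0,0,0.006],1],[[0,0,0],[0,0,0],1],[[0,0,0],[0,0,0],1]]' 30
python3 -m jog '[[[0,0,0],[0,0,0],-1],[[0,0,0],[0,0,0],-1],[[0,0,0],[0,0,0],-1],[[0,0,0],[0,0,0],-1],[[0,0,0],[0,0,0],-1],[[0,0,0],[0,0,0],-1],[[0,0,0],[0,0,0],-1],[[0,0,0],[0,0,0],-1]]' 30
```

```text
clock: 31.65
eef_pos: [467.3, 203.1, 44.0]
tcp_rot: [3.14, -0.001, 1.454]
contact_force: [0.3, -0.7, 0.0]
opening: 1.001
grasp_force: 0.0
clock: 32.45
eef_pos: [467.0, 203.3, 44.0]
tcp_rot: [3.14, -0.001, 1.455]
contact_force: [-0.8, -1.0, 5.0]
opening: 0.69
grasp_force: 31.5
```

```bash
python3 -m jog '[[[0,0,0],[0,0,-0.01],-1],[[0,0,0],[0,0,-0.03],-1],[[0,0,0],[0,0,-0.03],-1],[[0,0,0],[0,0,-0.03],-1],[[0,0,0],[-0.0252,0.0216,0],-1],[[0,0,0],[-0.0252,0.0216,0],-1],[[0,0,0],[-0.0252,0.0216,0],-1],[[0,0,0],[-0.0252,0.0216,0],-1],[[0,0,0],[-0.0252,0.0216,0],-1],[[0,0,0],[-0.0252,0.0216,0],-1]]'
python3 -m jog '[[[0,0,0],[-0.0252,0.0216,0],-1],[[0,0,-0.039],[-0.0252,0.0216,0],-1],[[0,0,0],[0,0,0],-1],[[0,0,0],[0,0,0.03],-1],[[0,0,0],[0,0,0.02],-1],[[0,0,0],[0,0,0],-1],[[0,0,0],[0,0,0],-1],[[0,0,0],[0,0,0],-1]]'
```

```text
clock: 33.45
eef_pos: [578.2, 36.7, 143.9]
tcp_rot: [3.141, -0.0, 1.455]
contact_force: [-0.4, 0.9, -0.9]
opening: 0.695
grasp_force: 34.2
clock: 34.25
eef_pos: [615.4, -16.8, 94.5]
tcp_rot: [3.14, -0.0, 1.494]
contact_force: [0.7, 0.6, -0.8]
opening: 0.694
grasp_force: 34.1
```

```bash
python3 -m jog '[[[0,0,0],[0,0,0.025],-1],[[0,0,0],[0,0,0.015],-1],[[0,0,0],[0,0,0.005],-1],[[0,0,0],[0,0,0.0015],-1],[[0,0,0],[0,0,0],-1],[[0,0,0],[0,0,0],-1]]'
```

```text
clock: 34.85
eef_pos: [615.2, -17.1, 47.2]
tcp_rot: [3.141, -0.0, 1.494]
contact_force: [0.6, 0.4, -1.3]
opening: 0.692
grasp_force: 34.2
```

```bash
python3 -m jog '[[[0,0,0],[0,0,0.0012],-1],[[0,0,0],[0,0,0],-1],[[0,0,0],[0,0,0],-1]]'
```

```text
clock: 35.15
eef_pos: [615.3, -17.2, 47.0]
tcp_rot: [3.141, -0.0, 1.494]
contact_force: [-3.3, 1.4, 12.6]
opening: 0.695
grasp_force: 35.8
```

Contact again. I release, rise to the same vantage point as before (about 336 mm) and look again.

```bash
python3 -m jog '[[[0,0,0],[0,0,0],1],[[0,0,0],[0,0,0],1],[[0,0,0],[0,0,0],1],[[0,0,0],[0,0,0],1],[[0,0,0],[0,0,0],1],[[0,0,0],[0,0,-0.02],1],[[0,0,0],[0,0,-0.04],1],[[0,0,0],[0,0,-0.04],1],[[0,0,0],[0,0,-0.04],1],[[0,0,0],[0,0,-0.04],1]]'
python3 -m jog '[[[0,0,0],[0,-0.018,-0.035],1],[[0,0,0],[0,-0.018,-0.035],1],[[0,0,0.011],[0,-0.013,-0.038],1],[[0,0,0],[0,0,0],1],[[0,0,0],[0,0,0],1],[[0,0,0],[0,0,0],1]]'
python3 - <<'E'
from h import *
s=r.sense(); im=r.grab_frame("wrist"); print(s["eef_pos"],s["tcp_rot"])
np.savez("w12.npz",eef_pos=s["eef_pos"],tcp_rot=s["tcp_rot"]); cv2.imwrite("pics/w12f.png",im[:,:,::-1])
cv2.imwrite("pics/w12.png",cv2.resize(im[20:300,150:420,::-1],None,fx=2,fy=2,interpolation=cv2.INTER_CUBIC))
E
```

```text
clock: 36.15
eef_pos: [614.5, -17.2, 226.9]
tcp_rot: [-3.141, 0.0, 1.494]
contact_force: [0.1, -0.4, 0.5]
opening: 1.0
grasp_force: 0.0
clock: 36.75
eef_pos: [565.6, -13.4, 332.1]
tcp_rot: [-3.14, 0.0, 1.483]
contact_force: [-0.5, 0.4, -0.2]
opening: 1.001
grasp_force: 0.0
[565.55563558 -13.39181438 332.13069384] [-3.13988937e+00  1.15558949e-04  1.48287718e+00]
```

View pics/w12.png

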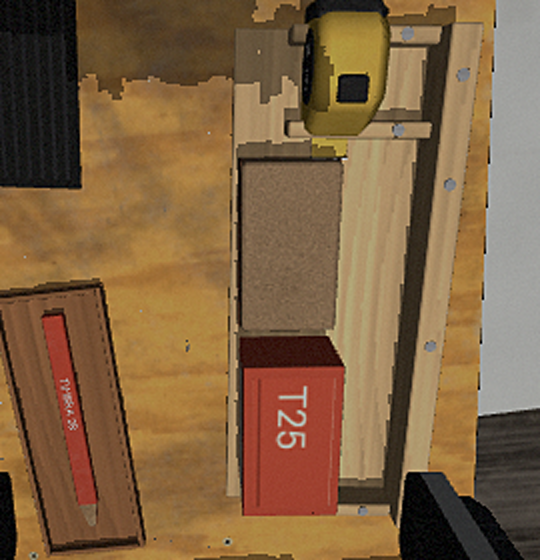

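The crop shows the block (242–343,159–331), the box (244–344,366–515) upright, and the pencil in the tray from (53,310) to (91,525). I measure these as I did at the start.

```bash
python3 - <<'E'
from h import *
k=cam("wrist",np.load("w12.npz")); c=lambda P:np.array(P,float)/2+[150,20]
def rep(n,P,z,ref):
    W=cast(k,c(P),z)[:,:2]; print(n,W.mean(0).round(1),"was",ref,np.linalg.norm(np.roll(W,-1,0)-W,axis=1).round(1),np.arctan2(*(W[1]-W[2])[::-1]).round(3))
rep("blk",[(242,159),(343,160),(334,331),(241,329)],40,(616.3,-16.7))
rep("box",[(244,366),(344,367),(338,515),(243,515)],66,(607.3,-136.4))
W=cast(k,c([(53,310),(91,525)]),10)[:,:2]; print("pencil",W.mean(0),np.linalg.norm(W[0]-W[1]),"tray 457.5 -138")
E
```

```text
blk [616. -17.] was (616.3, -16.7) [ 59.4 105.8  59.4 105. ] 1.494
box [ 608.7 -136.7] was (607.3, -136.4) [ 60.9 104.4  62.5 105. ] 1.511
pencil [ 457.9662363  -136.66538857] 170.45381837228055 tray 457.5 -138
```

All three are within 1–2 mm of where they belong, so I hand in.

```bash
python3 -c "
from rig import r
print(r.sign_off())"
```

```text
the job is handed in; nothing more can be done
None
```

The pencil lies flat and lengthwise in the tray, the screw box and sanding block are back upright within about 2 mm of where they started by my last camera measurement, and the job is handed in at about 37 s (no verdict was returned).

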